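Index the fixture table and hold a valve block against the sprung stop

ROBOT

A 6-joint arm with a two-finger parallel gripper is mounted at the origin on the work surface. World frame = base frame: x ahead of the robot, y to its left, z up, the work surface at z = 0. Lengths are in m, angles in rad, forces in N, time in s.
With the tool pointing down it reaches from about 0.3 to 0.825 m from the base axis. Payload 5.4 kg.
Tool frame: the origin (TCP) lies at the very end of the fingers, on their centre line; the grasp point (between the pads) lies 19 mm behind it; z points along the fingers, y is the line along which they close (so a half turn about z gives the same grasp; the last joint's range is limited). The gripper opens to 92 mm and grips with 3 to 60 N. Pads are 20 mm wide; open, the fingers measure 128 mm over their backs; the gripper's body (75 mm by 189 mm) begins 69 mm behind the grasp point.
Start: joints at [0.912, 0.158, 1.597, -0, 1.386, -0.21], TCP at [0.249, 0.518, 0.215] pointing down, gripper open.
Joint ranges: [-2.91, 2.91], [-0.94, 2.29], [0.18, 2.7], [-1.29, 4.43], [0.17, 2.64], [-3, 3]. Speed limits (rad/s): [2.57, 2.57, 3.14, 3.14, 3.14, 3.14].

INTERFACE

Orientations are given as a rotation vector (axis times angle).
In Python, from workcell import bot gives the robot as it stands. Calls block until the motion is done:
- bot.goto(position, orientation): joint-space move of the TCP to a pose.
- bot.line_to(position, rot=None, max_speed=0.15): straight line of the TCP; rot=None keeps the orientation; max_speed is the mean speed in m/s.
- bot.set_joints(angles): joint-space move.
- bot.set_gripper(opening, newtons=None): opening from 0.0 (shut) to 1.0 (fully open); newtons is the grip in N (None keeps the last); returns when the fingers have stopped.
- bot.hold(seconds).
- bot.inverse_kinematics(position, orientation): joint angles nearest the present ones, or None.
- bot.read_camera(name): name is "scene" or "top" or "wrist"; returns a dict with "pixels" (480x640x3 uint8, blue, green, red), "fx", "fy", "cx", "cy" (pixels), "R" (3x3) and "t" (3): a world point X has camera coordinates R X + t. Camera axes: x right, y down, z forward; pixel columns grow to the right and rows downward; lengths in m; the calibration is good to about 2 mm. A picture is of the moment at which its call begins. There is no depth.
A pose or a line that the arm cannot do raises bot.MotionError and nothing moves.
- bot.job_done(): hands the job in; it is judged then, once.
Readings, each from a call of its own:
- bot.current_clock(): time.
- bot.current_joints(): joint angles.
- bot.current_joint_vel(): joint speeds.
- bot.current_effort(): joint torques, N m.
- bot.current_ee_pos(): TCP position.
- bot.current_tool_rot(): TCP orientation.
- bot.current_contact_force(): force on the tool from outside, world axes, zero at the start.
- bot.current_ft_torque(): the same for the moment, N m.
- bot.current_opening(): opening from 0.0 (shut) to 1.0 (fully open).
- bot.current_grip_force(): force on a finger pad.
Only numpy, scipy, OpenCV 4.12 (cv2) and the standard library are available. Lean on these libraries where they do the work, as an engineer would, in place of code of your own. Each camera call takes 0.05 s, during which the arm holds its last target. There are 200 camera calls.

TASK

Turn the round index table one position counterclockwise as seen from above (it has an upright handle), so that it settles in its detent with the empty station at the front pointer. Then take the loose valve block with the round boss from the bench, set it flat on that empty station and press it squarely and centrally against the station's sprung stop with a steady 8 N or so (stop pushed in about 10 mm, half its travel), without ever driving the stop to its end. Finish while still holding the block pressed there, as a third hand for a colleague who will screw it down, and leave the other things on the bench where they are.

Things in the scene. Friction and masses are not known exactly. Their poses are not given: they have to be found in the camera images.
- base: Fixed base of the index table, a 200 mm square plate. Origin on the disc's axis at bench height, z up. A small steel pointer (12 mm square, top 34 mm above the bench) outside the disc's rim, 164 mm from the axis towards -x (the robot), marks the front position. The base's yaw varies by up to 0.25 rad. The disc (300 mm wide, 12 thick) turns on it; its top, the deck, is 45 mm above the bench.
- turret (a joint): Angle of the steel disc, rad, counterclockwise from above positive. Starts near 0, a detent; the next is at 1.571. End stops at -0.12 and 1.69. The detent resists with up to 5 N at the handle for the first half of the turn, then pulls the disc on into the next position. Four stations, 90 degrees apart; three carry finished blocks screwed down (42 mm above the deck), one is empty.
- handle (a point): Centre of the grip of the disc's handle: upright black cylinder 22 mm in diameter, from 35 to 80 mm above the deck, on a 12 mm stem, 130 mm from the disc's axis; this point is 57.5 mm above the deck. With the disc at 0 it stands 30 degrees counterclockwise of the front position (on the robot's side, to the right seen from the robot). It turns with the disc, and does not spin on its stem.
- station: The empty station of the disc. Origin on the disc's axis at deck height, z up, x from the rim in towards the hub (dark, 52 mm square, 58 mm tall, in the disc's middle). Turns with the disc: left of the hub at 0; at the front pointer, axes as the base's, at 1.571. A block pressed as asked has its origin at x = -0.088, y = 0, z = 0 here, its long axis along x.
- stop: Sprung stop of the empty station: white plastic pad 36 mm wide (y), 24 tall, 8 thick, on a steel stem out of the hub. Origin at the centre of the pad's outer face, 18 mm above the deck; axes as the station's. At rest the face is at x = -0.056 of the station; it yields in +x by up to 20 mm, 0.8 N per mm from zero (8 N at 10 mm).
- housing: The loose aluminium valve block: 84 (x) x 40 (y) x 30 mm tall, with a round boss 24 mm in diameter, 12 mm high in the middle of its top; dark screw holes near the corners; 0.15 to 0.29 kg. Origin at the centre of its underside, z up. Either end may lead. Starts on the bench left of the index table, in one of two places; the cover plate lies in the other.
- cover: Bystander: flat loose aluminium cover plate 84 x 40 x 12 mm without a boss; origin at the centre of its underside.
- flange: Bystander: loose steel ring 44 mm in diameter, 14 mm tall; origin at the centre of its underside.
- driver: Bystander: screwdriver 190 mm long with a black handle, lying on the right; origin under it.
- jar: Bystander: grey jar 52 mm in diameter, 70 mm tall, with a white cap; origin at the centre of its underside.
- fitting: Bystander: small brass fitting 22 mm in diameter, 34 mm tall, standing beyond the index table; origin at the centre of its underside.
Things that resemble listed ones, but are neither listed nor needed, are in the scene too. Leave any orange or pink look-alike of the housing alone.

How it is judged:
On the way, in this order (a step that is already met when the one before it is completed fails the run):
1. the index table has come to rest in the next detent (value of joint turret between 1.511 and 1.631 rad and velocity of joint turret between -0.05 and 0.05 rad/s), for 0.3 s.
2. the block sits on the station and is pressed against the stop with 5 to 11 N (value of joint turret between 1.511 and 1.631 rad and z of housing in the frame of station between -0.003 and 0.003 m and y of housing in the frame of station between -0.008 and 0.008 m and angle between the x axis of housing and the x axis of station, either way round below 0.1 rad and angle between housing's own z axis and vertical below 0.06 rad and contact force between housing and stop between 5 and 11 N and contact force between the fingers and housing above 1 N and linear speed of housing below 0.01 m/s), for 0.5 s.
At the end, for the whole second after the job is handed in: Disc within 0.06 rad of 1.571; block flat on the empty station (underside within 3 mm of the deck, tilt under 0.06 rad), centred within 8 mm, long axis within 0.1 rad of the station's; fingers touching it (over 1 N), block still (under 10 mm/s) and bearing on the stop with 5 to 11 N (all of step 2); the arm keeps its last pose, push and grip.
It fails at once if the stop is driven to its end (pushed in more than 18.5 mm) (x of stop in the frame of station above -0.0375 m).
It fails at once if another loose thing on the bench (cover, flange, driver, jar, fitting) is moved more than 30 mm (distance of any of cover, flange, driver, jar, fitting from where it was at the start of the episode above 0.03 m).
It also fails if it takes over 64 s, if anything falls off the work surface, if the arm or the gripper's body presses on something with over 40 N, if the wrist force passes 120 N, or if a joint passes its speed limit or range.

## Working session

There is one attempt and no reset: what is moved stays moved. The work goes in short steps, each a Python script; the robot and the scene stay as the last script left them, time stands still between calls to the robot, and variables do not carry over. Pictures are saved under pics/ and viewed, at most 10 in all, crops included, and the job is handed in when it is done.

```bash
mkdir -p pics; ls
python3 - <<'E'
from workcell import bot
import cv2,numpy as np
for n in("scene","top"):
    c=bot.read_camera(n); cv2.imwrite(f"pics/{n}0.png",c["pixels"])
    print(n,c["fx"],c["cx"],c["cy"],np.round(c["R"],3).tolist(),np.round(c["t"],3))
print(bot.current_tool_rot(),bot.current_clock())
E
```

```text
pics
scene 504.21110673005285 317.6079123769592 237.8866716593985 [[-0.226, 0.974, 0.008], [0.624, 0.151, -0.767], [-0.748, -0.168, -0.642]] [ 0.1   -0.257  1.556]
top 513.9353913428673 317.62265105574977 242.5832598192475 [[-0.001, -1.0, -0.017], [-0.989, 0.003, -0.149], [0.149, 0.017, -0.989]] [0.025 0.516 1.463]
[-6.98916596e-01 -3.06218605e+00  2.35870786e-03] 0.1
```

View pics/top0.png

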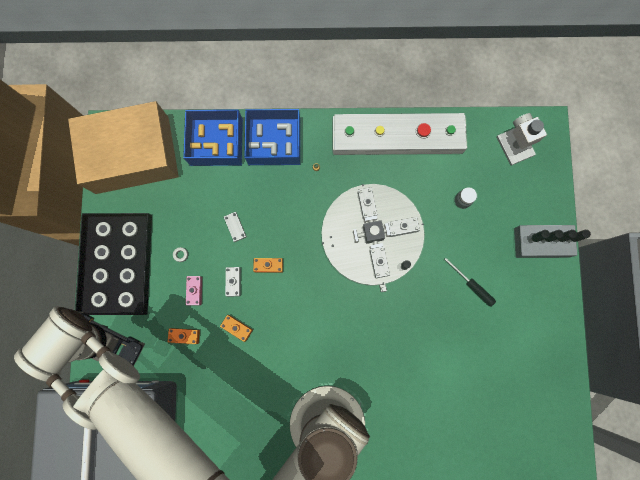

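View pics/scene0.png

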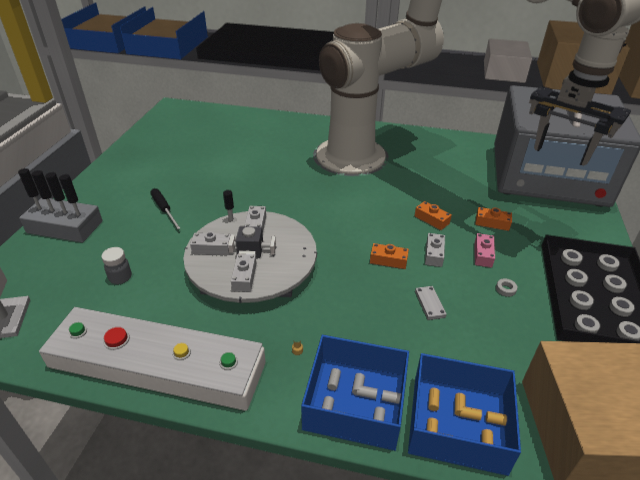

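The silver parts are in the top view at (232,281), with a boss and so probably the housing, and at (234,227), flat with no boss and so the cover. The orange look-alikes are at (268,265), (236,328) and (183,336), and the pink one is at (193,290). The disc is centred near (373,234), with its handle at (405,265), the pointer at (382,288) and the empty station's stop at (357,237). In the scene view the housing is at (434,248) and the handle at (228,200). I'll confirm with one enlarged crop and take measurements.

```bash
cat > h.py <<'E'
from workcell import bot
import cv2,numpy as np
def ray(c,p):
    R=np.array(c["R"]);d=R.T@np.array([(p[0]-c["cx"])/c["fx"],(p[1]-c["cy"])/c["fy"],1.]);return -R.T@np.array(c["t"]),d/np.linalg.norm(d)
def onz(c,p,z):
    o,d=ray(c,p);return o+d*(z-o[2])/d[2]
def tri(c1,p1,c2,p2):
    (a,u),(b,v)=ray(c1,p1),ray(c2,p2)
    s=np.linalg.lstsq(np.stack([u,-v],1),b-a,rcond=None)[0]
    P,Q=a+u*s[0],b+v*s[1];return (P+Q)/2,np.linalg.norm(P-Q)
def proj(c,X):
    q=np.array(c["R"])@X+np.array(c["t"]);return np.array([c["fx"]*q[0]/q[2]+c["cx"],c["fy"]*q[1]/q[2]+c["cy"]])
def blobs(m,x0,y0,x1,y1,amin=15):
    k=np.zeros_like(m);k[y0:y1,x0:x1]=m[y0:y1,x0:x1]
    return [q for q in sorted(cv2.findContours(k,cv2.RETR_EXTERNAL,cv2.CHAIN_APPROX_NONE)[0],key=cv2.contourArea,reverse=True) if cv2.contourArea(q)>=amin]
def hsv(c): return cv2.cvtColor(c["pixels"],cv2.COLOR_BGR2HSV)
def light(c): return cv2.inRange(hsv(c),(0,0,110),(180,60,255))
def dark(c,v=60): return cv2.inRange(hsv(c),(0,0,0),(180,255,v))
E
python3 - <<'E'
from h import *
T=bot.read_camera("top");S=bot.read_camera("scene")
a=cv2.resize(T["pixels"][205:305,205:305],(400,400),interpolation=2)
b=cv2.resize(T["pixels"][175:300,310:435],(400,400),interpolation=2)
d=cv2.resize(S["pixels"][180:310,180:480],(800,200),interpolation=2)
cv2.imwrite("pics/crop.png",np.vstack([np.hstack([a,b]),d]))
L=light(T)
disc=blobs(L,315,175,435,300)[0]
print("disc area",cv2.contourArea(disc))
hull=cv2.convexHull(disc)[:,0]
P=np.array([onz(T,p,.045)[:2] for p in disc[:,0]])
from scipy.optimize import least_squares
f=lambda q:np.hypot(P[:,0]-q[0],P[:,1]-q[1])-q[2]
r=least_squares(f,[.6,-.1,.15],loss="soft_l1",f_scale=.002);print("disc",r.x)
for c,n,box in((T,"T",(315,175,435,300)),(S,"S",(180,180,325,310))):
    for q in blobs(dark(c,50),*box):
        x,y,w,h=cv2.boundingRect(q);print(n,"dark",cv2.contourArea(q),x,y,w,h)
for c,n,box,z in((T,"T",(215,262,250,300),.03),(T,"T",(215,205,250,250),.012),(S,"S",(422,228,450,268),.03)):
    q=blobs(light(c),*box)[0];mr=cv2.minAreaRect(q);bp=cv2.boxPoints(mr)
    print(n,mr,np.round([onz(c,p,z)[:2] for p in bp],4).tolist())
E
```

```text
disc area 8128.5
disc [ 0.54133009 -0.13556934  0.14888268]
S dark 217.5 237 230 26 28
S dark 132.5 223 190 11 20
S dark 30.5 280 290 13 8
T ((232.0, 281.5), (29.0, 14.0), 90.0) [[0.4458, 0.2958], [0.4457, 0.2547], [0.3612, 0.2528], [0.3613, 0.2936]]
T ((234.49703979492188, 226.29290771484375), (27.692312240600586, 14.076924324035645), 67.38013458251953) [[0.6012, 0.3104], [0.6176, 0.2716], [0.5395, 0.2379], [0.5232, 0.2764]]
S ((435.5, 245.5), (25.0, 17.0), 90.0) [[0.3685, 0.2543], [0.3588, 0.2944], [0.4504, 0.2978], [0.4595, 0.26]]
```

View pics/crop.png

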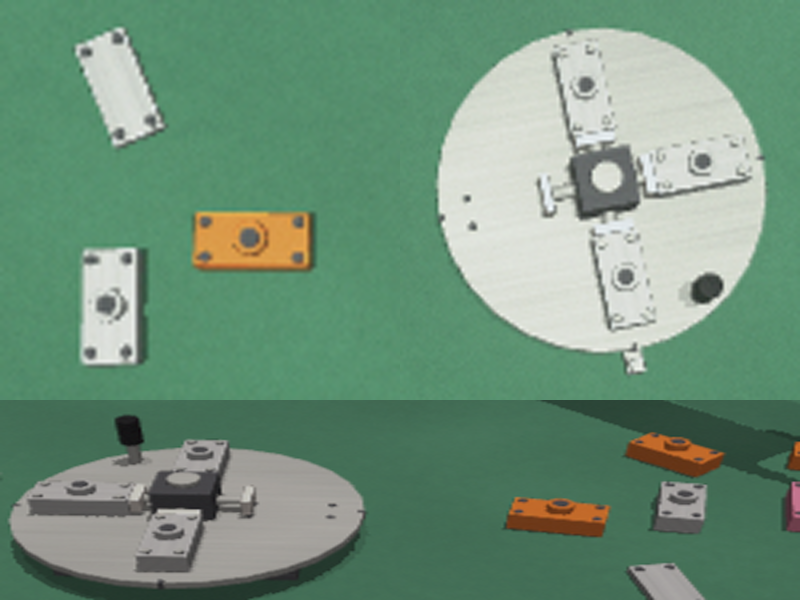

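The silver block with a boss, at top (232,281) and lower left in the crop, is the housing. The flat silver plate at (234,227) is the cover. Next I'll triangulate the handle, boss and pointer.

Run:
```python
from h import *
T=bot.read_camera("top");S=bot.read_camera("scene")
def show(n,c,box,v):
    for q in blobs(dark(c,v),*box,6):
        r=cv2.minAreaRect(q);M=cv2.moments(q);print(n,v,round(M["m10"]/M["m00"],1),round(M["m01"]/M["m00"],1),np.round(r[0]+r[1],1),round(r[2]))
show("T hub/handle",T,(355,215,425,280),80)
show("S handle",S,(215,180,240,215),60)
show("T boss",T,(222,270,242,292),110)
show("S boss",S,(424,230,448,262),95)
q=blobs(light(T),370,284,392,296,3);print([cv2.boundingRect(k) for k in q])
# handle axis: scene blob principal pts
k=blobs(dark(S,60),215,180,240,215)[0][:,0];print("S handle box",k.min(0),k.max(0))
```

```text
T hub/handle 80 405.6 264.7 [405.5 264.5   6.7   9.4] 63
T hub/handle 80 374.0 240.1 [374.  239.5   5.   18. ] 90
S handle 60 228.1 199.5 [228.1 199.5  19.5   8.9] 82
T boss 110 240.1 281.2 [240.  280.5  21.    2. ] 90
T boss 110 231.3 280.7 [231.5 280.5   3.    3. ] 0
S boss 95 430.4 256.3 [433.5 248.5  19.   25. ] 0
S boss 95 434.9 245.3 [435.  245.2   9.5   3.5] 18
S boss 95 436.1 240.5 [436.4 240.7   4.9   2.7] 27
[(370, 284, 17, 8)]
S handle box [223 190] [233 209]
```

```bash
cat >> h.py <<'E'
from scipy.spatial.transform import Rotation as Ro
def down(yaw):  # tool z down, tool y at world angle yaw
    y=np.array([np.cos(yaw),np.sin(yaw),0]);z=np.array([0,0,-1.]);x=np.cross(y,z)
    return Ro.from_matrix(np.stack([x,y,z],1)).as_rotvec()
E
python3 - <<'E'
from h import *
T=bot.read_camera("top");S=bot.read_camera("scene")
print("handle",tri(T,(405.6,264.7),S,(228.1,199.5)))
print("boss",tri(T,(231.4,280.8),S,(436.4,240.7)))
A=np.array([.5413,-.1356])
for n,p,z in(("ptr",(382.8,287.),.034),("hndl",(405.6,264.7),.115),("hub",(374,231.),.103)):
    d=onz(T,p,z)[:2]-A;print(n,d+A,np.hypot(*d),np.degrees(np.arctan2(d[1],d[0]))%360)
# reach of the arc in both yaw choices
def chk(off,phi0=np.radians(214)):
    out=[]
    for a in np.linspace(0,1.571,5):
        ph=phi0+a;p=[A[0]+.13*np.cos(ph),A[1]+.13*np.sin(ph),.093]
        j=bot.inverse_kinematics(p,down(ph+off));out.append(None if j is None else np.round(j,2).tolist())
    return out
for o in(np.pi/2,-np.pi/2):print(chk(o))
print("tool y yaw now",Ro.from_rotvec(bot.current_tool_rot()).as_matrix()[:,1])
E
```

```text
handle (array([ 0.44320141, -0.21965605,  0.10099041]), np.float64(0.002405020675198999))
boss (array([0.40458152, 0.27563704, 0.03952596]), np.float64(0.0027044381103502146))
ptr [ 0.38620982 -0.1637891 ] 0.15763118382600694 190.30158504802765
hndl [ 0.44208612 -0.21865022] 0.129385983092345 219.93211535459145
hub [ 0.53845284 -0.13474205] 0.002973618077691014 163.23069113266993
[[-0.7, 0.05, 1.97, -0.0, 1.12, 0.28], [-0.71, 0.17, 1.84, -0.0, 1.13, -0.12], [-0.68, 0.29, 1.69, -0.0, 1.16, -0.49], [-0.63, 0.4, 1.55, -0.0, 1.19, -0.83], [-0.56, 0.48, 1.44, -0.0, 1.22, -1.15]]
[[-0.7, 0.05, 1.97, -0.0, 1.12, -2.86], None, [-0.68, 0.29, 1.69, -0.0, 1.16, 2.65], [-0.63, 0.4, 1.55, -0.0, 1.19, 2.31], [-0.56, 0.48, 1.44, -0.0, 1.22, 1.99]]
tool y yaw now [ 4.33875234e-01  9.00972927e-01 -2.57956441e-04]
```

Run:
```python
from h import *
A=np.array([.5413,-.1356]);ph0=np.radians(219.9)
P=lambda ph,z,r=.1295:[A[0]+r*np.cos(ph),A[1]+r*np.sin(ph),z]
bot.goto(P(ph0,.2),down(ph0+np.pi/2))
bot.set_gripper(.6)
bot.line_to(P(ph0,.094))
print(bot.current_clock(),bot.current_ee_pos(),bot.current_contact_force())
c=bot.read_camera("wrist");cv2.imwrite("pics/w1.png",c["pixels"])
bot.set_gripper(0,20)
print(bot.current_opening()*.092,bot.current_grip_force(),bot.current_contact_force())
n=6
for i in range(1,n+1):
    ph=ph0+1.571*i/n
    bot.line_to(P(ph,.094),down(ph+np.pi/2),max_speed=.08)
    print(i,np.round(bot.current_contact_force(),1),round(bot.current_opening()*92,1))
bot.hold(.3);print(bot.current_clock(),bot.current_ee_pos(),np.round(bot.current_contact_force(),1))
c=bot.read_camera("top");cv2.imwrite("pics/t1.png",c["pixels"])
```

```text
4.6417 [ 0.44258209 -0.21919268  0.09493792] [-0.051097    0.17719038  0.07927873]
0.021394406543398577 20.000198185443878 [ 0.65339498 -0.16108695  1.26484331]
1 [-2.   0.9  5. ] 21.6
2 [-3.4 -0.8  5. ] 21.7
3 [-0.8 -3.3  2.6] 21.6
4 [ 4.7 -4.9 -1.1] 21.4
5 [ 5.6 -4.7 -1.5] 21.2
6 [ 4.9 -6.  -2.1] 21.3
9.0417 [ 0.62551007 -0.23605643  0.09429571] [ 5.7 -5.9 -1.7]
```

View pics/t1.png

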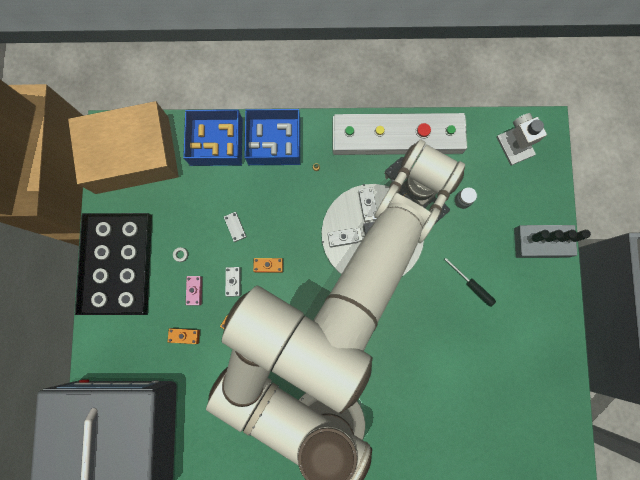

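The disc has turned: the handle is now at the far right under the gripper, and a screwed block sits on the left at (344,237). I'll release the handle and look at the front station with the wrist camera from two places.

```bash
python3 - <<'E'
from h import *
bot.set_gripper(.6);bot.hold(.4)
p=np.array(bot.current_ee_pos());bot.line_to(p+[0,0,.08],max_speed=.25)
y0=np.radians(100.1)
u=np.array([np.cos(y0-np.pi/2),np.sin(y0-np.pi/2)]);A=np.array([.5413,-.1356])
np.set_printoptions(precision=4,suppress=True)
for i,r in enumerate((.10,.16)):
    q=A-u*r
    bot.goto([*q,.27],down(y0))
    c=bot.read_camera("wrist");cv2.imwrite(f"pics/ws{i}.png",c["pixels"])
    np.savez(f"ws{i}.npz",**c)
    print(q,bot.current_ee_pos(),"cam",-np.array(c["R"]).T@c["t"],"axis",np.array(c["R"])[2],c["fx"],[proj(c,np.array([*(A-u*d),z])) for d,z in((.164,.034),(.056,.063),(0,.103))])
print(bot.current_clock())
E
python3 -c "
import cv2,numpy as np
a=[cv2.imread(f'pics/ws{i}.png') for i in (0,1)]
cv2.imwrite('pics/ws.png',cv2.resize(np.hstack(a),(800,300),interpolation=3))"
```

```text
[ 0.4428 -0.1531] [ 0.4429 -0.1532  0.2689] cam [ 0.3631 -0.1666  0.4397] axis [ 0.2838  0.0519 -0.9575] 353.2197958077287 [array([324.0725, 147.9518]), array([324.186 , 248.2574]), array([324.2143, 310.2831])]
[ 0.3838 -0.1637] [ 0.3842 -0.164   0.2698] cam [ 0.3038 -0.1774  0.4404] axis [ 0.2854  0.0509 -0.957 ] 353.2197958077287 [array([324.7903, 200.8148]), array([324.9431, 296.2941]), array([325.0167, 358.151 ])]
12.0833
```

View pics/ws.png

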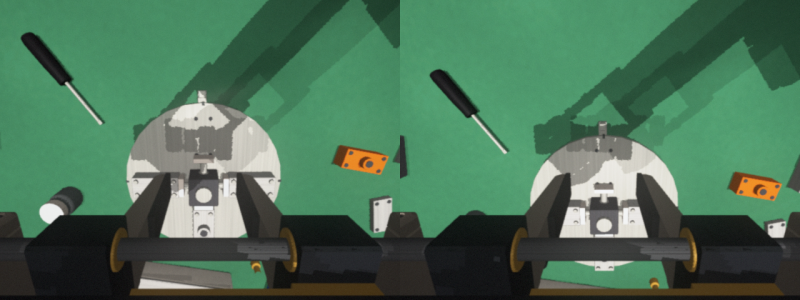

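The empty station, with its white pad and two holes, is at the front. The pad is at about (325,248) in the first image and (325,297) in the second, against predictions of (324,248) and (325,296). I'll enlarge both to measure the pad's edges.

```bash
python3 -c "
import cv2,numpy as np
a=cv2.imread('pics/ws0.png')[140:340,260:390];b=cv2.imread('pics/ws1.png')[190:390,260:390]
cv2.imwrite('pics/wsz.png',cv2.resize(np.hstack([a,b]),None,fx=3,fy=3,interpolation=2))"
```

```text
(no output)
```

View pics/wsz.png

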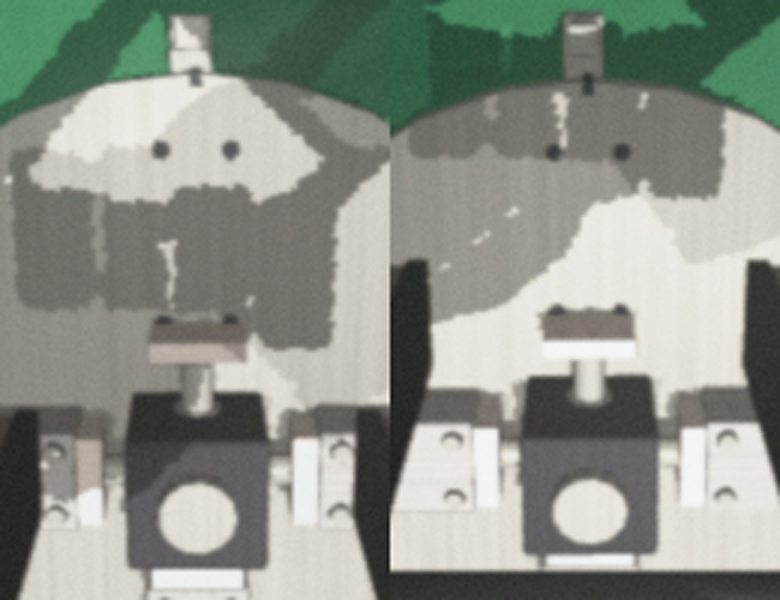

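Run:
```python
from h import *
np.set_printoptions(precision=4,suppress=True)
c0,c1=[dict(np.load(f"ws{i}.npz")) for i in(0,1)]
A=np.array([.5413,-.1356]);yb=.176;u=np.array([np.cos(yb),np.sin(yb)]);v=np.array([-u[1],u[0]])
for n,a,b,z in(("padL",(310,254.3),(311,303.3),.075),("padR",(342,254.3),(341.7,303.3),.075),("holeL",(313.3,190),(314.7,240.7),.045),("holeR",(337,190),(337.3,240.7),.045),("hub",(326,312.3),(326.7,360.3),.103),("notch",(325,165.7),(325.7,218),.045)):
    P,e=tri(c0,a,c1,b);d=P[:2]-A
    f=[onz(c,p,z)[:2]-A for c,p in((c0,a),(c1,b))]
    print(n,P,round(e,4),"stn tri",d@u,d@v,"planes",[(g@u,g@v) for g in f])
```

```text
padL [ 0.492  -0.1604  0.0746] 0.0005 stn tri -0.0528931328852871 -0.015756896794505326 planes [(np.float64(-0.053038427601725835), np.float64(-0.015505441897146971)), (np.float64(-0.05309769038022368), np.float64(-0.015972113351882727))]
padR [ 0.4858 -0.1258  0.0748] 0.0003 stn tri -0.0529394462309902 0.01932629082126586 planes [(np.float64(-0.05300612105328577), np.float64(0.01946864448518179)), (np.float64(-0.05304600088948981), np.float64(0.019163514593652776))]
holeL [ 0.4265 -0.1683  0.0449] 0.0002 stn tri -0.11877892705335484 -0.01204785507382046 planes [(np.float64(-0.11878725242873349), np.float64(-0.012158650028376626)), (np.float64(-0.11880050902431069), np.float64(-0.01193306069039963))]
holeR [ 0.4218 -0.1421  0.045 ] 0.0002 stn tri -0.1187774122836134 0.014472728635964716 planes [(np.float64(-0.1187709334831013), np.float64(0.014398020612152)), (np.float64(-0.11876453373704973), np.float64(0.014550302380866381))]
hub [ 0.5421 -0.1336  0.1053] 0.0 stn tri 0.001150858832653865 0.0018739819446687296 planes [(np.float64(0.0023859335447722323), np.float64(0.0018939206690240695)), (np.float64(0.0027914602160988714), np.float64(0.0018720237607307301))]
notch [ 0.3981 -0.1601  0.0414] 0.0 stn tri -0.14523196070114766 0.0009776166549502277 planes [(np.float64(-0.14555363332562385), np.float64(0.0009671613982977308)), (np.float64(-0.1460959872916088), np.float64(0.0009803178914930225))]
```

Heights agree with the text: pad top 0.0747 (0.075 expected), deck 0.045, pad width 35 mm. The refined axis is about 2.5 mm along u and 1.7 mm along v from the first fit, with yaw about 0.18. Next is the housing, measured from two wrist positions.

Run:
```python
from h import *
np.set_printoptions(precision=4,suppress=True)
ims=[];cs=[];cen=[]
bot.set_gripper(.7)
for i,(x,z) in enumerate(((.404,.26),(.36,.20))):
    bot.goto([x,.275,z],down(np.pi/2))
    c=bot.read_camera("wrist");cs.append(c)
    g=proj(c,np.array([.404,.275,.03]));x0,y0=(g-60).astype(int);x1,y1=(g+60).astype(int)
    m=cv2.inRange(hsv(c),(0,0,90),(180,70,255))
    q=min(blobs(m,max(x0,0),max(y0,0),x1,y1,300),key=lambda k:np.hypot(*(np.array(cv2.minAreaRect(k)[0])-g)))
    W=np.array([onz(c,p,.03)[:2] for p in q[:,0]],np.float32)
    r=cv2.minAreaRect(W*1000);print(g,cv2.boundingRect(q),"rect mm",r)
    # boss hole
    d=cv2.inRange(hsv(c),(0,0,0),(180,110,85));k=cv2.boundingRect(q)
    hs=[(tuple(np.round(cv2.minEnclosingCircle(b)[0],1)),cv2.contourArea(b)) for b in blobs(d,k[0]+8,k[1]+8,k[0]+k[2]-8,k[1]+k[3]-8,8)];print(hs)
    im=c["pixels"].copy();cv2.drawContours(im,[q],-1,(0,0,255),1)
    ims.append(cv2.resize(im[max(int(g[1])-90,0):int(g[1])+90,int(g[0])-90:int(g[0])+90],(400,400)));np.savez(f"wh{i}.npz",**c)
cv2.imwrite("pics/wh.png",np.hstack(ims));print(bot.current_clock())
```

```text
[324.9706 204.7674] (308, 168, 37, 75) rect mm ((405.6204833984375, 276.3948669433594), (86.98580932617188, 41.102909088134766), 0.8596076369285583)
[((np.float64(327.5), np.float64(211.0)), 43.5)]
[324.7362 258.5198] (306, 219, 41, 80) rect mm ((405.69256591796875, 276.5470886230469), (86.48407745361328, 40.60816955566406), 0.9747297167778015)
[((np.float64(326.5), np.float64(265.5)), 123.0), ((np.float64(337.0), np.float64(230.0)), 13.5), ((np.float64(314.5), np.float64(230.0)), 10.5)]
14.5417
```

View pics/wh.png

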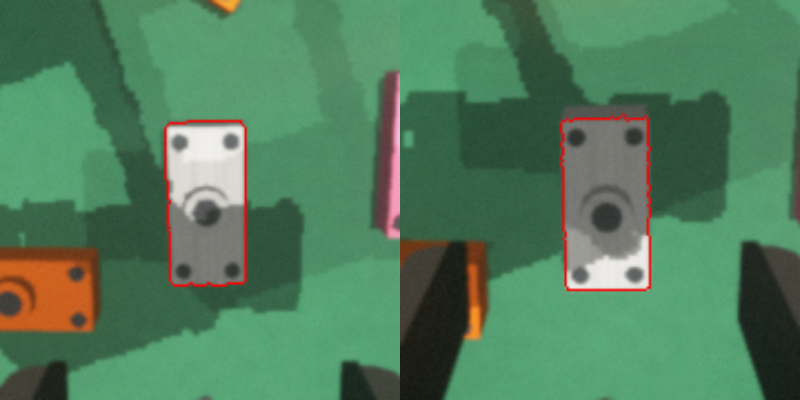

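The block measures 86.5 x 40.8 mm at z=0.03 in both views. Its centre is (0.4056,0.2765) and its yaw about 0.016, and the two views agree to 0.2 mm, so its height is confirmed. Now grasping.

Run:
```python
from h import *
np.set_printoptions(precision=4,suppress=True)
c0,c1=[dict(np.load(f"wh{i}.npz")) for i in(0,1)]
print("boss",tri(c0,(327.5,211),c1,(326.5,265.5)))
yg=np.pi/2+.016;h=[.4055,.2765]
bot.goto([*h,.09],down(yg))
bot.line_to([*h,.007],max_speed=.1)
print("f",bot.current_contact_force(),bot.current_ee_pos())
bot.set_gripper(0,35)
print("open mm",bot.current_opening()*92,bot.current_grip_force())
bot.line_to([*h,.16],max_speed=.2);bot.hold(.2)
print("lift",bot.current_contact_force(),bot.current_opening()*92,bot.current_ee_pos())
yb=.18;u=np.array([np.cos(yb),np.sin(yb)]);v=np.array([-u[1],u[0]])
A=np.array([.5413,-.1356])+.0025*u+.0017*v
q=A-.107*u
bot.goto([*q,.16],down(yb+np.pi/2));bot.hold(.2)
print("over",bot.current_contact_force(),bot.current_ee_pos(),bot.current_clock())
c=bot.read_camera("wrist");cv2.imwrite("pics/carry.png",c["pixels"][120:420,180:480])
```

```text
boss (array([0.4109, 0.2774, 0.0321]), np.float64(0.0011015746562059714))
f [-0.1719 -0.4714 -0.106 ] [0.4062 0.2768 0.0077]
open mm 39.51510930919977 35.00069797039032
lift [-0.044  -0.0367 -2.2037] 39.56343405895493 [0.4046 0.2762 0.1586]
over [-0.1573 -0.7272 -1.3321] [ 0.4384 -0.1519  0.16  ] 19.4667
```

View pics/carry.png

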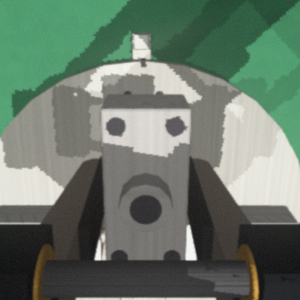

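The block is held centred and level between the fingers (39.5 mm wide, 2.2 N) and lined up with the notch and pointer. Lowering it onto the deck until contact.

Run:
```python
from h import *
np.set_printoptions(precision=4,suppress=True)
yb=.18;u=np.array([np.cos(yb),np.sin(yb)]);v=np.array([-u[1],u[0]])
A=np.array([.5413,-.1356])+.0025*u+.0017*v
q=A-.107*u;z=.058
bot.line_to([*q,z],max_speed=.08);bot.hold(.2)
f0=np.array(bot.current_contact_force());print(f0,bot.current_ee_pos())
while z>.046:
    z-=.001;bot.line_to([*q,z],max_speed=.02);bot.hold(.1)
    f=np.array(bot.current_contact_force());print(round(z,4),f-f0,bot.current_ee_pos()[2])
    if f[2]-f0[2]>3:break
print(bot.current_ft_torque(),bot.current_clock())
```

```text
[ 0.2307 -0.3115 -1.9262] [ 0.4384 -0.1528  0.0583]
0.057 [-0.4285  0.7531  0.7438] 0.05697197358732542
0.056 [0.3096 0.3322 0.1598] 0.055942490174881426
0.055 [-0.0543  0.2081 -0.5256] 0.05498280947169107
0.054 [-0.8191 -0.8106  0.342 ] 0.05395952662098163
0.053 [-0.8276  0.5115 -0.019 ] 0.05298895107080934
0.052 [-0.2308 -0.211   3.8611] 0.052297084061605895
[ 0.0019  0.0883 -0.0208] 23.2417
```

Run:
```python
from h import *
np.set_printoptions(precision=3,suppress=True)
yb=.18;u=np.array([np.cos(yb),np.sin(yb)]);v=np.array([-u[1],u[0]])
A=np.array([.5413,-.1356])+.0025*u+.0017*v
def avg(): 
    F=[]
    for _ in range(8): bot.hold(.03);F.append(bot.current_contact_force())
    return np.mean(F,0)
f0=avg();D=[]
for s in np.arange(0,.0171,.0015):
    q=A+(-.107+s)*u
    bot.line_to([*q,.0522],max_speed=.03);f=avg();p=np.array(bot.current_ee_pos())
    D.append(-(f-f0)[:2]@u);print(round(s*1e3,1),"x",(p[:2]-A)@u,"y",(p[:2]-A)@v,"push",D[-1],"lat",(f-f0)[:2]@v,"fz",f[2])
    if D[-1]>7:break
print(bot.current_clock(),bot.current_opening()*92)
```

```text
0.0 x -0.10683985454709481 y -0.00013964464966654942 push -1.2442346247140146 lat -0.10494767389399992 fz 1.502139461080539
1.5 x -0.10588677490369014 y 2.8368434853667666e-05 push 2.3809995380189823 lat 0.3194044345768584 fz 5.256292263951704
3.0 x -0.10438237074301296 y 6.889160021814874e-05 push 2.727357761769966 lat 0.9041076211114327 fz 5.336035843400169
4.5 x -0.10286460285079269 y 0.00011341356468920655 push 2.6977166547008373 lat 0.8356812337952224 fz 5.533991415039018
6.0 x -0.10134683624215683 y 9.243277161511291e-05 push 2.8246738135636296 lat 0.8044425818704712 fz 5.655550622259907
7.5 x -0.09983992154416856 y 9.160883329398855e-05 push 2.736878775292582 lat 0.39283030056511453 fz 5.6598543171117495
9.0 x -0.09844754668831335 y 0.00011428951848025588 push 3.492765509244788 lat 0.8839834679402673 fz 5.9584684554356375
10.5 x -0.09723418656096634 y 0.0001336416454022561 push 4.2893483189710375 lat 0.9304389020910955 fz 6.781675136244194
12.0 x -0.09599805251166654 y 0.00010133118196711174 push 5.712475666379334 lat 0.8635912438193412 fz 7.717376471138655
13.5 x -0.09478747938773711 y 0.00011818270849266368 push 7.0382387754932125 lat 0.9226235598507869 fz 8.858961222068231
28.675 39.48900747565123
```

Contact with the stop came at x≈-0.0990, where it was expected, after about 2.7 N of sliding friction. I'll ease the down-force slightly and press until the tool has moved 10 mm past contact.

Run:
```python
from h import *
np.set_printoptions(precision=3,suppress=True)
yb=.18;u=np.array([np.cos(yb),np.sin(yb)]);v=np.array([-u[1],u[0]])
A=np.array([.5413,-.1356])+.0025*u+.0017*v
def avg(): 
    F=[]
    for _ in range(8): bot.hold(.03);F.append(bot.current_contact_force())
    return np.mean(F,0)
s=.0135
for k in range(9):
    s+=.001
    bot.line_to([*(A+(-.107+s)*u),.0526],max_speed=.03);f=avg();p=np.array(bot.current_ee_pos());x=(p[:2]-A)@u
    print(round(s*1e3,1),"x",x,"z",p[2],"push",-f[:2]@u,"fz",f[2])
    if x>-.0896 or -f[:2]@u>13:break
bot.hold(.5)
R=Ro.from_rotvec(bot.current_tool_rot()).as_matrix();print("tool z",R[:,2],"tau",bot.current_ft_torque())
c=bot.read_camera("wrist");np.savez("wp.npz",**c)
t=bot.read_camera("top");s_=bot.read_camera("scene")
cv2.imwrite("pics/press.png",np.hstack([cv2.resize(c["pixels"][150:450,175:475],(400,400)),cv2.resize(s_["pixels"][180:310,180:310],(400,400),interpolation=2)]))
print(bot.current_clock(),bot.current_opening()*92,bot.current_ee_pos())
```

```text
14.5 x -0.09385556658813946 z 0.052310399778815644 push 6.894283327027542 fz 5.548907579009891
15.5 x -0.09320175826699371 z 0.05230866231546139 push 8.388134216996201 fz 6.956471906962843
16.5 x -0.09241182377634347 z 0.05230719821552817 push 8.989049121658068 fz 7.547965545592206
17.5 x -0.0916140930641632 z 0.05231862662478179 push 10.281643559743626 fz 8.520132368682564
18.5 x -0.09082618531703293 z 0.05229725368688404 push 10.761403078167348 fz 8.919947250265512
19.5 x -0.08996133383906992 z 0.05233189450433498 push 12.00356749776848 fz 9.737923053058037
20.5 x -0.08920208667104139 z 0.05231592014177351 push 12.832054553423175 fz 10.16328150327484
tool z [-0.006 -0.    -1.   ] tau [-0.586  1.799 -0.07 ]
32.9417 39.639153406151955 [ 0.456 -0.149  0.052]
```

View pics/press.png

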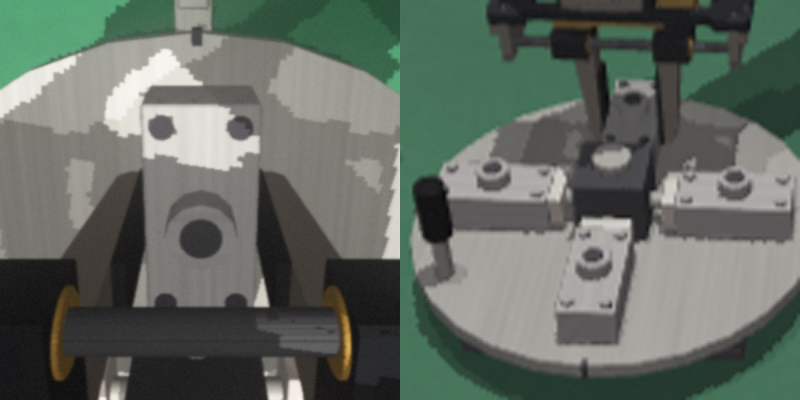

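The pictures show the block flat and in line with the notch and pointer, with its boss hole at the same wrist pixel row as before pressing (about 329), so it has not slipped in the grip. Two estimates of the stop force agree: 9.8 mm of travel gives 7.8 N, and 12.8 N of push less about 4.4 N of friction gives 8.4 N. Handing in.

Run:
```python
from h import *
print(bot.current_contact_force(),bot.current_ee_pos())
print(bot.job_done())
```

```text
[-11.67963816  -3.12036524   9.86531999] [ 0.45566027 -0.14926385  0.0523181 ]
the job is handed in; nothing more can be done
None
```

I turned the table one position to its next detent and handed the job in with the block held flat on the empty station, pressed against the stop at an estimated 8 N (about 9.8 mm of travel); the judge's verdict was not shown.

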